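# Set the rail stop with the gauge block from its recessed nest

### The job

Set the rail's sliding stop with the gauge block: the block lies flush in its black nest with no room for fingers, so press down its end beside the wider gap until it tips up as far as it goes, and take it out by the raised end. Lay it flat and lengthwise on the rail between the two stops, push the sliding stop until the block is held snugly between both stops, and only then flip the cam lever right over towards the fixed stop to clamp it. Leave the stopwatch, the compass and the spirit level where they are.

Things in the scene. Friction and masses are not known exactly. Their poses are not given: they have to be found in the camera images.
- gauge_centre (a point): Centre of the loose gauge block: bright aluminium bar 130 (x) x 50 (y) x 22 (z) mm, about 0.35 kg, two dark dots on top; z is normal to its top. It starts in the nest, x along the nest's x, top flush with the rim. Tipped fully (0.5 rad) it rests firm and stays; 42 mm from its middle towards the raised end its underside is then just above the rim, so its long sides can be gripped there.
- nest: Black block bolted to the table, 158 x 74 mm, 58 mm high, with an oblong pocket; origin on the table under the middle of the gauge block in it, x along the pocket. Pocket: x -71 to +67, y -27 to +27 mm, so the gap round the block is 2 mm, but 6 mm at the -x end, the end to press. The +x end then rises. Walls 10 mm thick.
- press_spot (a point): Where to press down on the block as it starts: on its top, 47 mm from its middle towards the nest's -x end, 58 mm above the table. The pocket's floor is a tray on a stiff hinge (along nest y, at nest x -10 mm, 36 mm above the table): 3 to 8 N tip it; this spot sinks about 18 mm and moves 6 mm towards -x, then it is firm. It stays tipped.
- rail: Aluminium rail bolted to the table, 300 (x) x 36 (y) mm, top 30 mm above the table; origin on the table under its middle. At its +x end a fixed grey stop, 56 mm wide, 60 mm high above the table, its face at x = +118 mm. The block belongs flat on the rail, length along x, centred in y, against this face: centre at x = +53 mm, 41 mm above the table.
- stop (a joint): Travel in m of the grey sliding stop, growing towards the fixed stop (rail +x). Its front face is at rail x = -90 mm + travel, so it touches a seated block at 0.078. It is 40 mm long, 86 mm wide (rail y -45 to +41 mm), top 62 mm above the table. Sliding friction about 7 N; it stays where left and slides a loose block along ahead of it.
- stop_push (a point): Spot to push on the sliding stop's rear face (facing rail -x), on the side away from the lever (28 mm to rail -y from the rail's middle), 48 mm above the table, 14 mm under the stop's top. Axes as the rail's.
- cam_lever (a joint): Angle in rad of the dark steel cam lever on top of the sliding stop. 0: open, leaning 0.3 rad from upright away from the fixed stop; grows as it swings over towards the fixed stop; 1.6: clamped, lying forward nearly flat, at its stop. About 1 to 2 N near its tip move it; it stays where left.
- lever_pivot (a point): Pivot of the cam lever, 68 mm above the table, 26 mm to rail +y from the rail's middle; the lever is a round bar of 11 mm thickness that swings in the rail's x-z plane.
- lever_tip (a point): Free end of the cam lever, 50 mm from the pivot.
- stopwatch: Round white stopwatch, 76 x 53 x 14 mm, lying on the table; origin under its middle. Bystander.
- pocket_compass: Round black compass, 48 mm across, 12 mm high; origin under its middle. Bystander.
- spirit_level: Small aluminium spirit level, 14 (x) x 80 (y) x 14 mm; origin under its middle. Bystander.
Not all that is in view belongs to the job. Leave any yellow look-alike of the part that bears gauge_centre alone.

How it is judged:
By the outcome, as a careful person would: the job done as asked, in the order asked, and still so for the second after the job is handed in, with the robot touching nothing.
It also fails if it takes over 64 s, if anything falls off the work surface, if the arm or the gripper's body presses on something with over 40 N, if the wrist force passes 120 N, or if a joint passes its speed limit or range.

### The arm

A 7-joint arm with a two-finger parallel gripper is mounted at the origin on a cart in front of the work surface, level with it; the furniture and walls round the work are solid. World frame = base frame: x ahead of the robot, y to its left, z up, the work surface at z = 0. Lengths are in m, angles in degrees, forces in N, time in s.
With the tool pointing down it reaches from about 0.4 to 0.875 m from the base axis. Payload 6.5 kg.
Tool frame: the origin (TCP) lies midway between the tips of the shut fingers; the grasp point (between the pads) lies 19 mm behind it; z points along the fingers, y is the line along which they close (so a half turn about z gives the same grasp; the last joint's range is limited). The gripper opens to 85 mm and grips with 20 to 120 N. Pads are 22 mm wide; open, the fingers measure 114 mm over their backs; the gripper's body (76 mm by 85 mm) begins 54 mm behind the grasp point. The pads swing forward as they close: fully open they stand 13 mm farther back than shut.
Start: joints at [-72.949, 30.733, -0.252, 88.115, 0.149, 61.152, -4.079], TCP at [0.231, 0.607, 0.231] pointing down, gripper open.
Joint ranges: [-154.64, 154.64], [-21.42, 123.67], [-72.66, 72.17], [13.99, 137.28], [-74.86, 254.86], [10.95, 109.41], [-158.01, 158.01]. Speed limits (degrees/s): [136.94, 136.94, 180, 180, 180, 180, 180].

### API

Orientations are given as a 3x3 rotation matrix whose columns are the frame's x, y, z axes.
In Python, from station import robot gives the robot as it stands. Calls block until the motion is done:
- robot.reach(position, orientation): joint-space move of the TCP to a pose.
- robot.move_linear(position, orientation=None, speed=0.15): straight line of the TCP; orientation=None keeps the orientation; speed is the mean speed in m/s.
- robot.move_j(angles): joint-space move.
- robot.set_gripper(opening, newtons=None): finger opening in m; newtons is the grip in N (None keeps the last); returns when the fingers have stopped.
- robot.dwell(seconds).
- robot.ik(position, orientation): joint angles nearest the present ones, or None.
- robot.read_state(): the state.
- robot.capture(name): name is "scene" or "top" or "wrist"; returns a dict with "frame" (384x512x3 uint8, red, green, blue), "z_map" (384x512 float32, m along the optical axis (not along the pixel's ray), 0 where there is no reading), "vertical_fov" (degrees; the focal length in pixels is half the picture's height over the tangent of half this angle, whatever the lens; pixels are square), "cx", "cy" (the principal point, pixels), "rvec" (rotation vector, rad) and "tvec" (3), from world to camera coordinates, as OpenCV has them; the wrist camera has in their place "tool_from_camera" (4x4, takes a point from camera to tool coordinates, whose origin is the TCP and whose axes are the flange's). Camera axes: x right, y down, z forward; pixel columns grow to the right and rows downward; lengths in m; the calibration is good to about 2 mm. The wrist camera is an equidistant fisheye: a pixel r from the principal point sees the ray r / f radians off the axis. A picture is of the moment at which its call begins: read the wrist's pose just before it.
A pose or a line that the arm cannot do raises robot.IKError and nothing moves.
- robot.finish_job(): hands the job in; it is judged then, once.
The state is a dict: "clock": time; "joints": joint angles; "joint_velocities": joint speeds; "joint_efforts": joint torques, N m; "position": TCP position; "eef_rot": TCP orientation; "ft_force": force on the tool from outside, world axes, zero at the start; "ft_torque": the same for the moment, N m; "width": finger opening in m; "grip_force": force on a finger pad.
Only numpy, scipy, OpenCV 4.12 (cv2) and the standard library are available. Lean on these libraries where they do the work, as an engineer would, in place of code of your own. Each camera call takes 0.05 s, during which the arm holds its last target. There are 200 camera calls.

## Working session

There is one attempt and no reset: what is moved stays moved. The work goes in short steps, each a Python script; the robot and the scene stay as the last script left them, time stands still between calls to the robot, and variables do not carry over. Pictures are saved under pics/ and viewed, at most 10 in all, crops included, and the job is handed in when it is done.

```bash
ls; mkdir -p pics; python3 - <<'E'
from station import robot
import numpy as np,cv2
for n in ("top","scene"):
    c=robot.capture(n); np.save(f"pics/{n}0.npy",c,allow_pickle=True)
    print(n,c["vertical_fov"],c["cx"],c["cy"],c["rvec"],c["tvec"])
    cv2.imwrite(f"pics/{n}0.png",cv2.resize(c["frame"][:,:,::-1],(800,600),interpolation=cv2.INTER_CUBIC))
s=robot.read_state();print(s["clock"],s["position"],s["eef_rot"],s["width"])
E
```

```text
pics
top 42.30138096426819 251.98175276909217 196.28467958065391 [ 2.17263278 -2.12994641  0.10802218] [-0.0637469   0.54475248  1.24814553]
scene 47.45865112522459 256.33597738172284 197.56833354251324 [ 2.0744968  -0.92611151  0.45801815] [-0.4005523   0.27154234  0.84341788]
0.1 [0.23113566 0.60691341 0.23050138] [[-9.34566653e-01  3.55787853e-01 -4.18494730e-04]
 [ 3.55788068e-01  9.34565428e-01 -1.52014196e-03]
 [-1.49737337e-04 -1.56956941e-03 -9.99998757e-01]] 0.08513990909285458
```

View pics/top0.png

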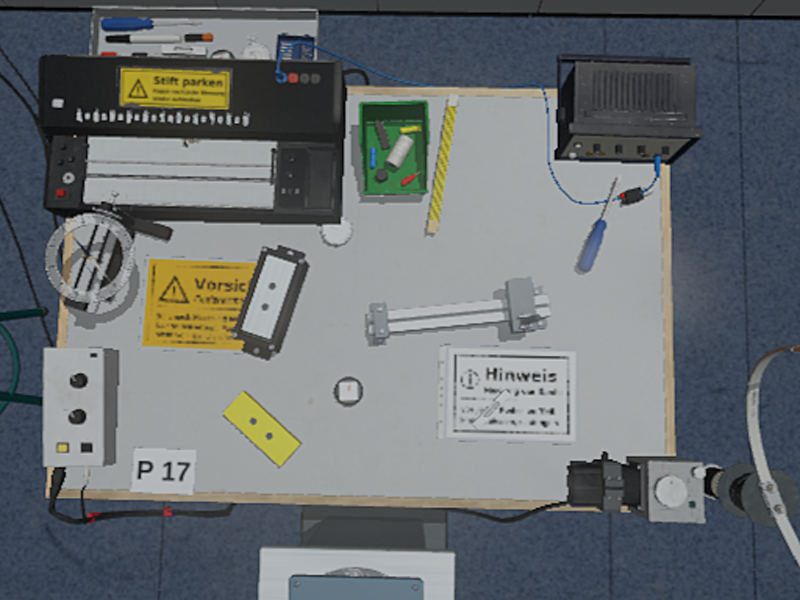

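View pics/scene0.png

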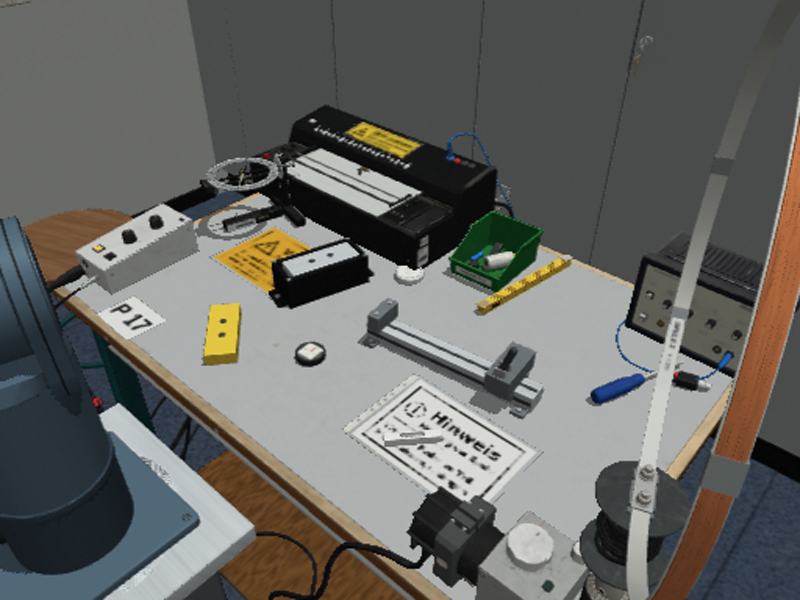

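In the 800-px top view I see these candidates for the gauge block:
- The aluminium bar with two dots in the black nest at (270,293).
- The yellow look-alike at (262,428), which I leave alone.
- The spirit level on the paper at (490,410).

I choose the bar in the black nest. The rail runs from the fixed stop at (377,322) to the sliding stop at (522,305), so rail +x points left in the image.

```bash
cat > h.py <<'E'
import numpy as np,cv2
def cam(c):
    R=cv2.Rodrigues(np.array(c["rvec"],float))[0]; f=c["frame"].shape[0]/2/np.tan(np.radians(c["vertical_fov"])/2)
    return R,np.array(c["tvec"],float).ravel(),f
def ray(c,u,v,z):
    R,t,f=cam(c); d=R.T@np.array([(u-c["cx"])/f,(v-c["cy"])/f,1]); o=-R.T@t
    return o+d*(z-o[2])/d[2]
def proj(c,p):
    R,t,f=cam(c); q=R@np.array(p)+t; return np.array([q[0]/q[2]*f+c["cx"],q[1]/q[2]*f+c["cy"]])
def cloud(c):
    R,t,f=cam(c); z=c["z_map"]; v,u=np.mgrid[:z.shape[0],:z.shape[1]]
    P=np.stack([(u-c["cx"])/f*z,(v-c["cy"])/f*z,z],-1)
    return (P-t)@R
E
python3 - <<'E'
from h import *
c=np.load("pics/top0.npy",allow_pickle=True).item(); s=np.load("pics/scene0.npy",allow_pickle=True).item()
k=512/800
for n,c_ in(("top",c),("scene",s)):
    print(n,"base",proj(c_,[0,0,0])/k,"tcp",proj(c_,[.231,.607,.231])/k, "cam",-cam(c_)[0].T@cam(c_)[1])
for n,u,v,z in [("nest",270,302,.058),("fix",377,322,.06),("slide",522,305,.062),("rail",458,312,.03),("compass",348,390,.012),("level",490,410,.014),("watch",336,232,.014),("yellow",262,428,.022)]:
    print(n,ray(c,u*k,v*k,z).round(3))
# crops
a=c["frame"][145:245,130:370,::-1]
b=s["frame"][140:270,150:370,::-1]
a=cv2.resize(a,(800,333),interpolation=cv2.INTER_CUBIC)
# rectified scene view on plane z=.058: nest region
cv2.imwrite("pics/crop1.png",np.vstack([a]))
P=cloud(c); Q=cloud(s)
for n,X in(("top",P),("scene",Q)):
    m=(X[...,2]>.05)&(X[...,2]<.066)
    X_=X[m]; 
    for nm,cen in(("nest",ray(c,270*k,302*k,.058)),("fix",ray(c,377*k,322*k,.06)),("slide",ray(c,522*k,305*k,.062))):
        g=X_[np.hypot(*(X_[:,:2]-cen[:2]).T)<(.1 if nm=="nest" else .06)]
        if len(g)<5: print(n,nm,len(g)); continue
        r=cv2.minAreaRect(g[:,:2].astype(np.float32)*1000); print(n,nm,len(g),np.round(r[0],1),np.round(r[1],1),round(r[2],1),g[:,2].mean().round(4))
E
```

```text
top base [354.11798592 645.12860036] tcp [-97.06610765 509.44674131] cam [ 0.39437913 -0.07812517  1.30270785]
scene base [ 76.40942273 528.42486812] tcp [-11.69808813 151.9183547 ] cam [-0.10731308 -0.62928623  0.73349427]
nest [0.547 0.147 0.058]
fix [ 0.517 -0.027  0.06 ]
slide [ 0.549 -0.26   0.062]
rail [ 0.539 -0.159  0.03 ]
compass [0.408 0.02  0.012]
level [ 0.38  -0.214  0.014]
watch [0.674 0.048 0.014]
yellow [0.343 0.159 0.022]
top nest 1709 [554.1 153.1] [ 75.5 157.9] 73.1 0.057
top fix 191 [521.1 -30.5] [56.  21.8] 6.9 0.0592
top slide 469 [ 550.3 -257.9] [86.7 41.7] 5.3 0.0611
scene nest 988 [554.1 151.1] [ 79.3 161.2] 72.1 0.0585
scene fix 185 [520.9 -32.7] [58.  24.7] 4.7 0.0592
scene slide 423 [ 550.5 -260. ] [86.9 40.4] 5.6 0.0614
```

View pics/crop1.png

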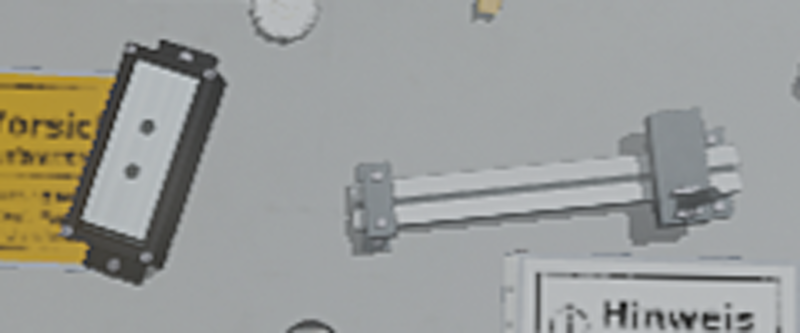

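The close crop confirms the choice: a bright bar with two dots at crop (140,150), sitting in the black nest. The lever is on the sliding stop at crop (700,195). Next I look from above the nest with the wrist camera.

```bash
cat >> h.py <<'E'
def down(yaw):  # tool z down, tool x at yaw (deg)
    a=np.radians(yaw); x=np.array([np.cos(a),np.sin(a),0]); z=np.array([0,0,-1.]); return np.stack([x,np.cross(z,x),z],1)
def wray(c,st,u,v,z):
    f=c["frame"].shape[0]/2/np.tan(np.radians(c["vertical_fov"])/2)
    a,b=u-c["cx"],v-c["cy"]; r=np.hypot(a,b)+1e-9; th=r/f
    d=np.array([a/r*np.sin(th),b/r*np.sin(th),np.cos(th)])
    T=np.array(c["tool_from_camera"]); R=np.array(st["eef_rot"])
    o=R@T[:3,3]+np.array(st["position"]); d=R@T[:3,:3]@d
    return o+d*(z-o[2])/d[2]
def wproj(c,st,p):
    f=c["frame"].shape[0]/2/np.tan(np.radians(c["vertical_fov"])/2)
    T=np.array(c["tool_from_camera"]); R=np.array(st["eef_rot"])
    q=T[:3,:3].T@(R.T@(np.array(p)-np.array(st["position"]))-T[:3,3])
    th=np.arctan2(np.hypot(q[0],q[1]),q[2]); r=np.hypot(q[0],q[1])+1e-12
    return np.array([c["cx"]+f*th*q[0]/r,c["cy"]+f*th*q[1]/r])
def rect(c,st,cen,ax,z,L,W,s):  # rectified view of plane z: columns along ax, rows along -perp, s px per mm
    ax=np.array([np.cos(np.radians(ax)),np.sin(np.radians(ax))]); pe=np.array([-ax[1],ax[0]])
    U=np.arange(-L,L,1/s)/1000; V=np.arange(W,-W,-1/s)/1000
    M=np.zeros((len(V),len(U),2),np.float32)
    pr=(lambda p:wproj(c,st,p)) if st is not None else (lambda p:proj(c,p))
    for i,v in enumerate(V):
        for j,u in enumerate(U):
            p=np.array(cen[:2])+u*ax+v*pe; M[i,j]=pr([p[0],p[1],z])
    return cv2.remap(c["frame"],M[...,0],M[...,1],cv2.INTER_CUBIC)
E
python3 - <<'E'
from station import robot
from h import *
p=[.545,.152,.30]
for yaw in(-17,163):
    print(yaw,robot.ik(p,down(yaw)))
yaw=min((y for y in(-17,163) if robot.ik(p,down(y)) is not None),key=lambda y:abs(robot.ik(p,down(y))[6]))
robot.set_gripper(0.0,40)
robot.reach(p,down(yaw))
st=robot.read_state(); c=robot.capture("wrist")
np.save("pics/w1.npy",dict(c=c,st=st),allow_pickle=True)
print(yaw,st["clock"],st["position"],c["vertical_fov"],c["tool_from_camera"])
im=rect(c,st,[.554,.152],-17,.058,100,50,3.5)
cv2.imwrite("pics/w1r.png",im[:,:,::-1])
cv2.imwrite("pics/w1.png",c["frame"][:,:,::-1])
E
```

```text
-17 [ -53.79010303   22.8604627    44.84572129   98.65454197  -17.48832252
   65.73470904 -110.90687456]
163 [-31.36836795  18.73377707  14.34635074  97.43399382  -5.05982334
  64.46453353  57.43272629]
163 2.875 [0.54465969 0.15340785 0.29978349] 65.70646984690485 [[ 2.21282940e-04 -9.63925966e-01 -2.66170404e-01  6.80618748e-02]
 [ 9.99999889e-01  3.23983217e-04 -3.41934786e-04 -5.18778435e-04]
 [ 4.15834563e-04 -2.66170298e-01  9.63925930e-01 -1.42062468e-01]
 [ 0.00000000e+00  0.00000000e+00  0.00000000e+00  1.00000000e+00]]
```

View pics/w1r.png

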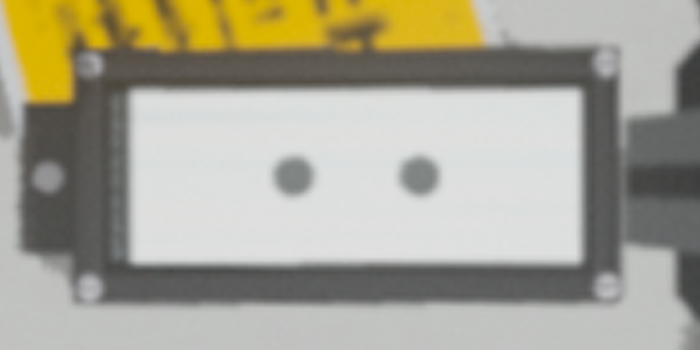

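The rectified view shows the wider gap at the left end, columns 110–130, so nest −x is left and nest +x points at world yaw −17°. The block centre is at (356.5,176). Now I press.

```bash
cat >> h.py <<'E'
NX=np.array([np.cos(np.radians(-17)),np.sin(np.radians(-17)),0]); NY=np.array([-NX[1],NX[0],0])
N0=np.array([.554,.152,0])+.0019*NX-.0003*NY
def nest(x,y,z): return N0+x*NX+y*NY+np.array([0,0,z])
E
python3 - <<'E'
from station import robot
from h import *
O=down(163)
robot.reach(nest(-.050,0,.09),O)
robot.move_linear(nest(-.050,0,.062),speed=.1)
f0=np.array(robot.read_state()["ft_force"])
d=0; log=[]
while d<.026:
    d+=.002
    robot.move_linear(nest(-.050-.004*d/.018,0,.060-d),speed=.04)
    s=robot.read_state(); f=np.array(s["ft_force"])-f0; log.append((round(d*1000),round(s["position"][2]*1000,1),*f.round(1)))
    if f[2]>16: break
print(log)
robot.move_linear(nest(-.053,0,.09),speed=.15)
robot.reach(nest(-.03,0,.28),O)
st=robot.read_state(); c=robot.capture("wrist"); np.save("pics/w2.npy",dict(c=c,st=st),allow_pickle=True)
print(st["clock"],st["position"])
cv2.imwrite("pics/w2.png",c["frame"][:,:,::-1])
E
```

```text
[(2, np.float64(58.2), np.float64(-0.5), np.float64(-0.6), np.float64(1.6)), (4, np.float64(56.2), np.float64(-2.5), np.float64(0.1), np.float64(3.9)), (6, np.float64(54.1), np.float64(-3.9), np.float64(0.7), np.float64(6.1)), (8, np.float64(51.9), np.float64(-5.6), np.float64(1.5), np.float64(6.8)), (10, np.float64(49.8), np.float64(-5.8), np.float64(1.0), np.float64(5.6)), (12, np.float64(47.7), np.float64(-5.8), np.float64(1.5), np.float64(5.8)), (14, np.float64(45.6), np.float64(-6.6), np.float64(1.7), np.float64(5.1)), (16, np.float64(43.6), np.float64(-6.7), np.float64(1.9), np.float64(3.7)), (18, np.float64(41.5), np.float64(-6.0), np.float64(1.0), np.float64(4.7)), (20, np.float64(39.6), np.float64(-5.2), np.float64(1.5), np.float64(3.8)), (22, np.float64(39.0), np.float64(-9.5), np.float64(0.1), np.float64(19.5))]
8.2583 [0.52610621 0.1599103  0.27825933]
```

View pics/w2.png

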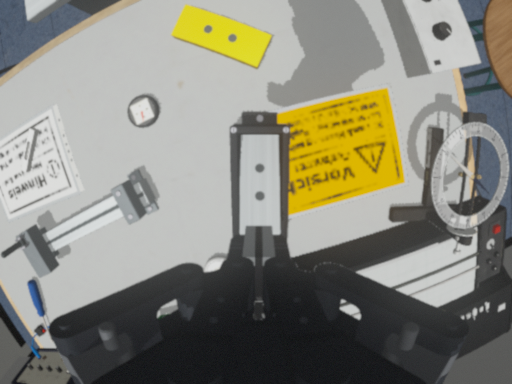

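The press went firm at z = 39 mm. In the picture the nest is at (260,180), with the block's dots at (259,168) and (259,196). The fixed stop is at (133,195) and the sliding stop with the lever at (35,250). Before grasping I take one look over the rail to fix its pose.

```bash
python3 - <<'E'
from station import robot
from h import *
robot.reach([.535,-.16,.32],down(97))
st=robot.read_state(); c=robot.capture("wrist"); np.save("pics/w3.npy",dict(c=c,st=st),allow_pickle=True)
print(st["clock"],st["position"])
a=rect(c,st,[.538,-.15],96.5,.03,170,55,2.3); b=rect(c,st,[.538,-.15],96.5,.060,170,55,2.3)
cv2.imwrite("pics/w3r.png",np.vstack([a,b])[:,:,::-1])
cb=np.array([np.cos(.5)*NX+[0,0,np.sin(.5)]]).ravel()
z=np.sin(.5)*NX-np.array([0,0,np.cos(.5)]); O=np.stack([-cb,np.cross(z,-cb),z],1)
for q in(0,.05): print(robot.ik(nest(.0396,0,.0619)-q*z,O))
E
```

```text
9.5333 [ 0.5354816  -0.1578078   0.31941466]
[-37.03288594  35.54915139  10.76874393 120.86802146  75.57443888
  14.53462165 -28.92693817]
[-69.47217918  40.3887749   50.90238814 124.48657508 -54.04736242
  11.18146995  93.06913827]
```

View pics/w3r.png

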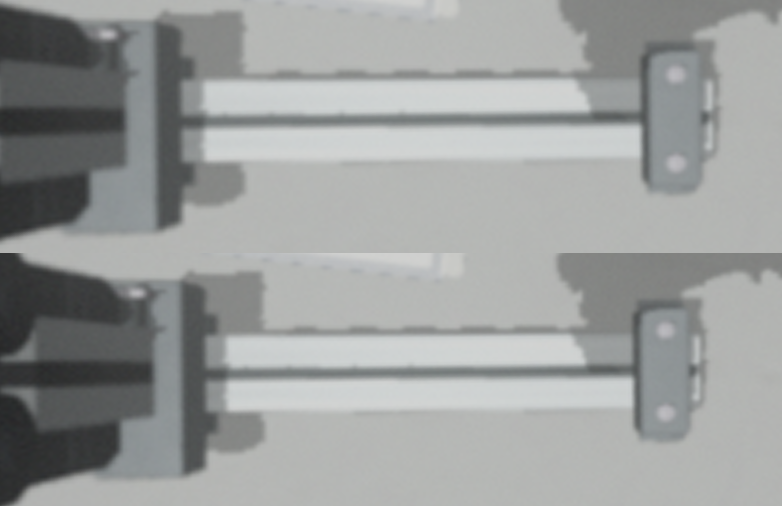

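Rail pose from the picture:
- The groove runs from (205,122) to (640,117), which gives yaw 97.1°.
- The fixed face is at column 643, or +109 mm.
- The sliding stop's front is at about −90 mm.

The tilted grasp sits near a joint limit, so I check other options.

```bash
cat >> h.py <<'E'
_a=np.radians(97.1); RX=np.array([np.cos(_a),np.sin(_a),0]); RY=np.array([-RX[1],RX[0],0])
R0=np.array([.538,-.15,0])-.0095*RX+.0028*RY
Z=np.array([0,0,1.])
def rail(x,y,z): return R0+x*RX+y*RY+z*Z
def tool(fx,t,flip):  # tool z leaning by t towards fx from straight down; tool x=-(along fx) or flipped
    z=np.sin(t)*fx-np.cos(t)*Z; x=-(np.cos(t)*fx+np.sin(t)*Z)*(1 if flip==0 else -1)
    return np.stack([x,np.cross(z,x),z],1)
E
python3 - <<'E'
from station import robot
from h import *
def show(l,p,O):
    q=robot.ik(p,O); print(l,None if q is None else np.round(q).astype(int))
for flip in(0,1):
  for t in(0,.15,.3,.4,.5):
    O=tool(NX,t,flip)
    for h in (0,.05,.1): show(f"grasp flip{flip} t{t} h{h}",nest(.038,0,.066+h),O)
for d in(1,-1):
  for flip in(0,1):
    for t in(0,.2,.35,.5):  # remaining lean
      show(f"place blockx={d}railx flip{flip} lean{t}",rail(.053+d*.044,0,.045),tool(d*RX,-t,flip))
E
```

```text
grasp flip0 t0 h0 [-27  40  14 101 -13  41  66]
grasp flip0 t0 h0.05 [-28  35  15 100 -12  46  65]
grasp flip0 t0 h0.1 [-29  32  16  99 -11  51  64]
grasp flip0 t0.15 h0 [-32  37  16 108  -9  29  60]
grasp flip0 t0.15 h0.05 [-33  33  17 107  -7  35  59]
grasp flip0 t0.15 h0.1 [-34  28  18 105  -5  41  58]
grasp flip0 t0.3 h0 [-39  36  20 114  -2  18  50]
grasp flip0 t0.3 h0.05 [-40  31  21 113   0  24  50]
grasp flip0 t0.3 h0.1 [-41  26  22 112   2  30  49]
grasp flip0 t0.4 h0 [-34  35  11 118  41  15   8]
grasp flip0 t0.4 h0.05 [-46  31  25 117   9  17  39]
grasp flip0 t0.4 h0.1 [-46  25  25 116  12  24  38]
grasp flip0 t0.5 h0 [-37  35  11 121  74  15 -27]
grasp flip0 t0.5 h0.05 [-46  30  22 121  44  14   3]
grasp flip0 t0.5 h0.1 [-52  26  29 120  26  18  22]
grasp flip1 t0 h0 [-48  49  46 102 -45  49 -88]
grasp flip1 t0 h0.05 [-50  45  48 102 -41  53 -91]
grasp flip1 t0 h0.1 [-52  41  51 100 -37  58 -94]
grasp flip1 t0.15 h0 [-53  46  46 109 -47  37 -88]
grasp flip1 t0.15 h0.05 [-55  42  49 108 -41  41 -92]
grasp flip1 t0.15 h0.1 [-57  37  52 107 -35  45 -97]
grasp flip1 t0.3 h0 [
[... 834 characters left out ...]
.2 [-28  39  29 116 -14  29  15]
place blockx=1railx flip1 lean0.35 [-37  42  34 117  -5  27   2]
place blockx=1railx flip1 lean0.5 [-45  47  38 117   3  28 -11]
place blockx=-1railx flip0 lean0 [ -8  40  25 110 -27  36  42]
place blockx=-1railx flip0 lean0.2 [  1  42  23 105 -37  46  54]
place blockx=-1railx flip0 lean0.35 [  6  45  23 102 -42  55  61]
place blockx=-1railx flip0 lean0.5 [ 10  49  22  97 -45  64  65]
place blockx=-1railx flip1 lean0 [ -29   55   58  111  -62   53 -111]
place blockx=-1railx flip1 lean0.2 [ -21   57   58  107  -65   65 -104]
place blockx=-1railx flip1 lean0.35 [ -15   60   57  103  -67   75 -101]
place blockx=-1railx flip1 lean0.5 [-10  64  56  99 -69  84 -99]
```

I use a 0.25 rad tool lean for the grasp. It leaves the opposite lean when the block lies flat, and all joints stay well within range.

```bash
python3 - <<'E'
from station import robot
from h import *
O=tool(NX,.25,0); g=nest(.0382,0,.0602)
robot.set_gripper(.068)
robot.reach(nest(.020,0,.14),O)
robot.move_linear(g,speed=.12)
s=robot.read_state(); print(s["clock"],(np.array(s["position"])-g).round(4),s["ft_force"])
robot.set_gripper(.03,60)
s=robot.read_state(); print(s["width"],s["grip_force"],s["ft_force"])
robot.move_linear(g+.14*Z,speed=.15)
robot.reach(rail(.0051,0,.1282),tool(-RX,-.25,0))
s=robot.read_state(); print(s["clock"],s["width"],s["position"],s["ft_force"])
for n in("scene","top"):
    c=robot.capture(n); np.save(f"pics/{n}4.npy",c,allow_pickle=True)
    f=c["frame"][:,:,::-1]
    f=f[140:300,200:400] if n=="scene" else f[120:280,170:370]
    cv2.imwrite(f"pics/{n}4.png",cv2.resize(f,None,fx=2,fy=2,interpolation=cv2.INTER_CUBIC))
cv2.imwrite("pics/p4.png",np.hstack([cv2.imread("pics/scene4.png"),cv2.imread("pics/top4.png")]))
E
```

```text
12.4083 [ 0.0005 -0.      0.0006] [ 0.95422457  0.18741463 -0.11118778]
0.04884566924269386 62.85510709800292 [-0.71971673  0.0769643   6.69192089]
14.9833 0.04879900664404282 [ 0.53650011 -0.15252187  0.12812434] [ 0.57389726  0.40969213 -3.97185261]
```

View pics/p4.png

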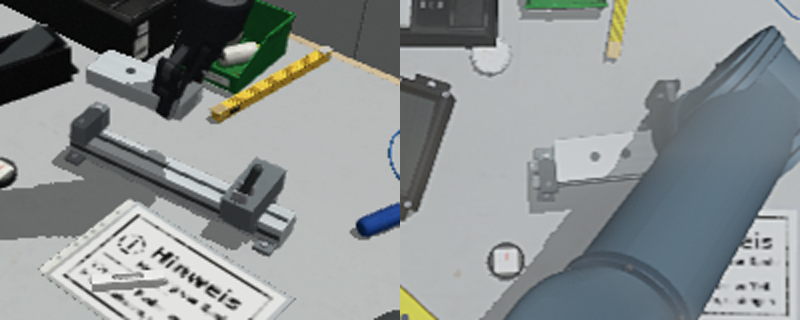

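The picture shows the block held level above the rail: the scene half has it at (130,80), the top half at (600,155), with both dots visible. I measure its pose in the hand from the depth map, then lower it.

```bash
python3 - <<'E'
from h import *
c=np.load("pics/top4.npy",allow_pickle=True).item(); s=np.load("pics/scene4.npy",allow_pickle=True).item()
for n,k in(("top",c),("scene",s)):
    P=cloud(k)-R0; X=P@RX; Y=P@RY; H=P[...,2]
    m=(X>.03)&(X<.16)&(abs(Y)<.05)&(H>.11)&(H<.19)&(k["frame"].min(2)>120)
    m=cv2.erode(m.astype(np.uint8),np.ones((2,2)))>0
    x,y,h=X[m],Y[m],H[m]; top=(h>np.percentile(h,40)-.006)
    A=np.c_[x,y,np.ones(len(x))]; co=np.linalg.lstsq(A[top],h[top],rcond=None)[0]
    print(n,m.sum(),"x",np.percentile(x,[1,99]).round(4),"y",np.percentile(y,[1,99]).round(4),"slope",co.round(4),"h at x=.05",(co@[.05,0,1]).round(4))
    r=cv2.minAreaRect((np.c_[x,y]*1000).astype(np.float32)); print(r)
E
```

```text
top 673 x [0.0318 0.1145] y [-0.0225  0.0236] slope [-0.0036 -0.0066  0.1506] h at x=.05 0.1505
((72.63829040527344, 0.7804317474365234), (85.16426849365234, 47.39939880371094), 0.2955174446105957)
scene 298 x [0.0416 0.111 ] y [-0.0224  0.0228] slope [-0.0076  0.0007  0.1528] h at x=.05 0.1524
((76.1204605102539, 0.1151885986328125), (74.34404754638672, 47.59563064575195), 3.054344892501831)
```

The block is held level (slope about 0) and centred to about 0.5 mm, and its end is 2 mm further forward than planned. I correct for that, lower it, release it and push the stop.

```bash
python3 - <<'E'
from station import robot
from h import *
x0=.0025
robot.reach(rail(x0,0,.05),tool(-RX,-.25,0))
robot.move_linear(rail(x0,0,.032),speed=.08)
f0=robot.read_state()["ft_force"][2]; z=.032
while z>.024:
    z-=.001; robot.move_linear(rail(x0,0,z),speed=.03)
    s=robot.read_state()
    if s["ft_force"][2]-f0>4: break
print(s["clock"],z,s["ft_force"]-f0)
robot.set_gripper(.07)
robot.move_linear(rail(x0-.022,0,z+.09),speed=.2)
robot.set_gripper(0,40)
O=down(97.1)
q=robot.ik(rail(-.150,-.030,.13),O); print(q)
robot.reach(rail(-.150,-.030,.13),O)
robot.move_linear(rail(-.150,-.030,.041),O,speed=.15)
s=robot.read_state(); print(s["clock"],s["ft_force"])
c=robot.capture("scene"); np.save("pics/scene5.npy",c,allow_pickle=True)
cv2.imwrite("pics/p5.png",cv2.resize(c["frame"][130:300,200:420,::-1],None,fx=3,fy=3,interpolation=cv2.INTER_CUBIC))
E
```

```text
16.8667 0.027999999999999997 [ 0.24542253  2.63163077 13.81907124]
[  2.68117446  41.84911985  31.88107215  92.30109112 -26.02852736
  53.41763894  50.86782337]
19.8167 [ 0.33281216 -0.18704556  0.12683273]
```

View pics/p5.png

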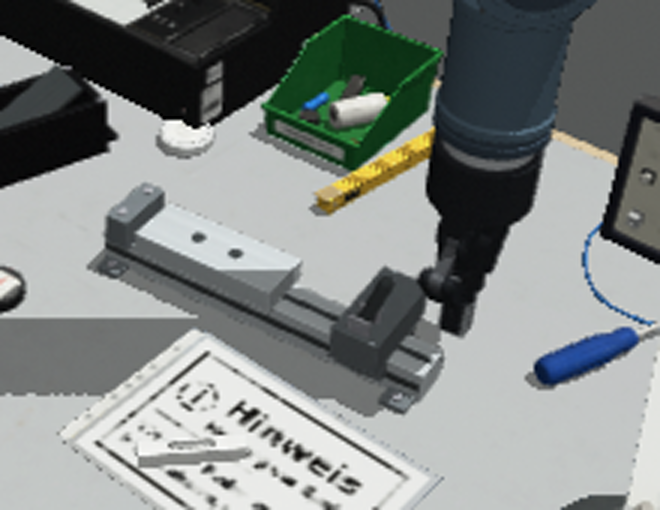

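The block lies flat on the rail near the fixed stop, around (220,240), and the fingers are behind the sliding stop at (455,310). I push now.

```bash
python3 - <<'E'
from station import robot
from h import *
F=lambda s: round(-float(np.array(s["ft_force"])@RX),1)
robot.move_linear(rail(-.135,-.030,.041),speed=.1)
robot.move_linear(rail(-.078,-.030,.041),speed=.06)
s=robot.read_state(); log=[F(s)]; print(s["clock"],log); x=-.078
while x<-.050:
    x+=.001; robot.move_linear(rail(x,-.030,.041),speed=.03)
    s=robot.read_state(); log.append((round(x*1000),round(float((np.array(s["position"])-R0)@RX)*1000,1),F(s)))
    if F(s)>26: break
print(log)
robot.move_linear(rail(-.095,-.030,.041),speed=.15)
robot.move_linear(rail(-.110,-.030,.14),speed=.25)
# go behind lever
O=down(97.1)
robot.reach(rail(-.125,.026,.15),O)
s=robot.read_state(); print(s["clock"])
cs=[robot.capture(n) for n in("scene","top")]; np.save("pics/s6.npy",cs,allow_pickle=True)
f=cs[0]["frame"][130:300,200:420,::-1]; cv2.imwrite("pics/p6.png",cv2.resize(f,None,fx=3,fy=3,interpolation=cv2.INTER_CUBIC))
E
```

```text
21.2667 [3.7]
[3.7, (-77, -79.7, 6.1), (-76, -78.8, 6.2), (-75, -77.9, 6.7), (-74, -76.9, 6.5), (-73, -75.9, 6.8), (-72, -74.9, 6.9), (-71, -73.9, 6.4), (-70, -72.9, 5.8), (-69, -71.9, 6.1), (-68, -70.9, 6.7), (-67, -69.9, 6.3), (-66, -69.6, 8.0), (-65, -69.0, 9.5), (-64, -68.2, 9.7), (-63, -67.2, 10.2), (-62, -66.2, 9.3), (-61, -65.2, 9.6), (-60, -64.2, 9.2), (-59, -63.2, 9.0), (-58, -63.1, 11.5), (-57, -63.1, 12.8), (-56, -63.0, 16.0), (-55, -63.1, 18.7), (-54, -63.0, 20.8), (-53, -63.0, 21.8), (-52, -63.0, 24.4), (-51, -63.0, 26.9)]
29.3583
```

View pics/p6.png

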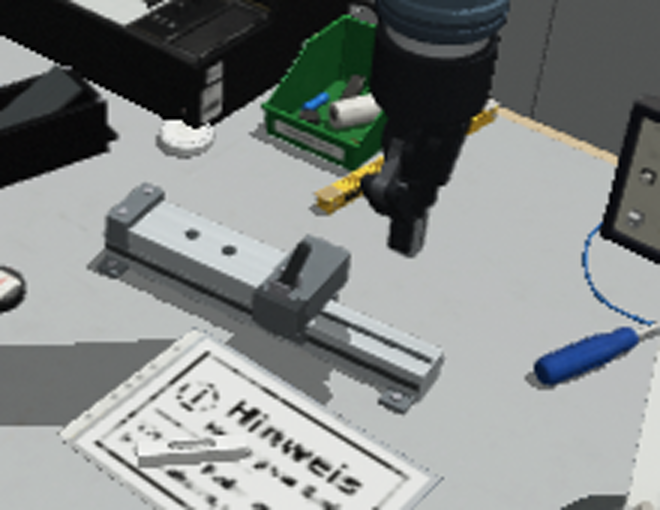

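The stop is firm at exactly the expected travel: tool at −63.0, force rising to 27 N. The block spans both stops, with the fixed stop at (130,220) and the sliding stop at (305,285). The lever is upright at (295,262), so I locate it from the depth map.

```bash
python3 - <<'E'
from h import *
cs=np.load("pics/s6.npy",allow_pickle=True)
for k in cs:
    P=cloud(k)-R0; X=P@RX; Y=P@RY; H=P[...,2]
    m=(X>-.09)&(X<.04)&(Y>.005)&(Y<.045)&(H>.067)&(H<.13)
    print(m.sum())
    for a in np.arange(.067,.125,.006):
        g=m&(H>a)&(H<=a+.006)
        if g.sum(): print(a.round(3),g.sum(),"x",X[g].min().round(4),X[g].max().round(4),"y",Y[g].min().round(4),Y[g].max().round(4))
E
```

```text
120
0.067 21 x -0.0407 -0.0227 y 0.0158 0.0381
0.073 31 x -0.0411 -0.024 y 0.0147 0.0383
0.079 9 x -0.0417 -0.0317 y 0.0244 0.0316
0.085 10 x -0.0426 -0.0334 y 0.0265 0.0307
0.091 8 x -0.0448 -0.0353 y 0.0264 0.031
0.097 11 x -0.0476 -0.0367 y 0.0268 0.0313
0.103 9 x -0.0489 -0.0388 y 0.0264 0.0299
0.109 15 x -0.0502 -0.0405 y 0.0224 0.0317
0.115 6 x -0.0471 -0.044 y 0.0237 0.0285
84
0.067 20 x -0.0368 -0.0165 y 0.0152 0.036
0.073 23 x -0.0396 -0.0222 y 0.0159 0.0363
0.079 4 x -0.0323 -0.029 y 0.0222 0.0341
0.085 6 x -0.034 -0.0295 y 0.0226 0.0305
0.091 4 x -0.0381 -0.0338 y 0.0235 0.0312
0.097 4 x -0.0363 -0.0351 y 0.0216 0.0292
0.103 8 x -0.0449 -0.0371 y 0.0213 0.0306
0.109 10 x -0.0488 -0.0392 y 0.0213 0.0311
0.115 5 x -0.0459 -0.0411 y 0.024 0.0269
```

```bash
python3 - <<'E'
from station import robot
from h import *
def pt(p,off=0,r=.040):
    n=np.array([-np.cos(p),np.sin(p)])*(.0055-off); c=np.array([-.030,.068])+r*np.array([np.sin(p),np.cos(p)])+n
    return rail(c[0]-.011,.026,c[1])
robot.move_linear(pt(-.3,-.012),speed=.15)
f0=np.array(robot.read_state()["ft_force"]); log=[]
for p in np.arange(-.3,1.31,.16):
    robot.move_linear(pt(p,.001),speed=.08); s=robot.read_state(); f=np.array(s["ft_force"])-f0
    log.append((round(p,2),round(float(f@RX),1),round(float(f[2]),1)))
    if np.linalg.norm(f)>20: break
off=.001
while np.linalg.norm(f)<10 and off<.008:
    off+=.001; robot.move_linear(pt(1.3,off),speed=.03); s=robot.read_state(); f=np.array(s["ft_force"])-f0; log.append((off,round(float(f@RX),1),round(float(f[2]),1)))
print(s["clock"],log)
robot.move_linear(np.array(s["position"])+.08*Z-.02*RX,speed=.2)
robot.reach(rail(-.13,-.05,.25),down(97.1))
print(robot.read_state()["clock"])
cs=[robot.capture(n) for n in("scene","top")]; np.save("pics/s7.npy",cs,allow_pickle=True)
k=cs[0]; P=cloud(k)-R0; X=P@RX; Y=P@RY; H=P[...,2]
m=(X>-.07)&(X<.04)&(Y>.015)&(Y<.037)&(H>.067)&(H<.13); 
for a in np.arange(-.06,.03,.01):
    g=m&(X>a)&(X<=a+.01)
    if g.sum(): print(a.round(3),g.sum(),H[g].max().round(4))
a=k["frame"][150:270,220:370,::-1]; b=cs[1]["frame"][150:270,220:370,::-1]
cv2.imwrite("pics/p7.png",cv2.resize(np.hstack([a,b]),None,fx=2.6,fy=2.6,interpolation=cv2.INTER_CUBIC))
E
```

```text
33.4083 [(np.float64(-0.3), 0.1, 0.3), (np.float64(-0.14), 0.1, -0.4), (np.float64(0.02), -0.1, -0.4), (np.float64(0.18), 0.7, 0.3), (np.float64(0.34), -0.3, -0.1), (np.float64(0.5), 0.1, 0.7), (np.float64(0.66), -0.8, 0.3), (np.float64(0.82), -0.1, 0.9), (np.float64(0.98), 0.9, -0.2), (np.float64(1.14), 0.2, 0.2), (np.float64(1.3), -1.4, 2.0), (0.002, -1.4, 7.0), (0.003, -1.2, 10.9)]
34.65
-0.05 5 0.0754
-0.04 39 0.0783
-0.03 29 0.0795
-0.02 21 0.0819
-0.01 19 0.0834
0.0 24 0.088
0.01 6 0.0858
```

View pics/p7.png

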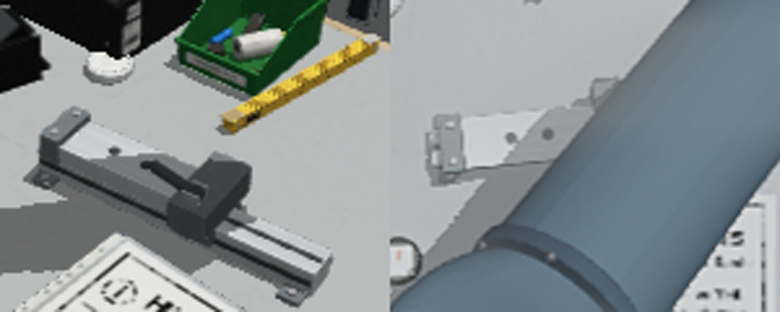

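The lever lies forward at (175,175), firm at its stop, with bar-top heights matching 1.6 rad. The block sits flat between both stops, and the robot is clear of everything.

```bash
python3 -c "
from station import robot
print(robot.finish_job())"
```

```text
the job is handed in; nothing more can be done
None
```

The job is handed in at about 35 s on the robot clock, and no verdict came back: the block lies flat against the fixed stop, the sliding stop was pushed snug against it, the cam lever was then flipped over to its end stop, and the robot never went near the stopwatch, compass or spirit level.

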